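# Bring the pinned beetle under the lens and hold its third view

### The job

Slide the specimen stage along its rail, all the way home until the beetle stands under the microscope's lens. Then turn the stage's pointer knob anticlockwise, back to its zero stop, and from there clockwise to the third click, so that the beetle shows its third view. Finish while still gripping the knob there, holding it steady for the picture, with the stage still home; do not touch the beetle, its turntable or the microscope, and leave the card box, the vial and the petri dish where they are.

Things in the scene. Friction and masses are not known exactly. Their poses are not given: they have to be found in the camera images.
- stand: Fixed white foot plate, 280 x 230 x 22 mm, with an aluminium slide rail. Origin: on the desk top, straight below the lens. x points to the back of the microscope (the plate spans x = -110 to 170 mm), y outward along the rail, z up. The rail (60 mm wide, top 34 mm above the desk) runs along y from -70 to 365 mm at x = 0.
- microscope: White and black stereo microscope on the foot plate, 445 mm tall; origin and axes as stand. Pillar at x = 130 mm. Objective and ring light (76 mm diameter) hang over the origin, underside 174 mm above the desk; the head above is 82 mm in diameter (116 mm over its side knobs); two eyepieces reach to x = -125 mm at 370 to 425 mm height.
- slide (a joint): Position of the grey specimen stage on its rail, m: 0 is fully home against the inner stop (beetle under the lens), growing outward along the stand's y to 0.12. It starts 0.055 to 0.115 out. Friction about 2 N plus 8 N per m/s, no spring: it stays where left. It can be moved by the gripped knob.
- index (a joint): Angle of the pointer knob, rad, growing clockwise seen from above. Click stops every 22.5 degrees: zero 0, first click 0.393, second 0.785, third 1.178, fourth 1.571, fifth 1.963; hard end stops 0.05 rad before zero and beyond the fifth. About 0.2 Nm to leave a notch, falling to nothing half-way, then it snaps into the next. It starts at the first or second click. The turntable turns with it.
- knob_grip (a point): Point on the knob's axis at the height to grip, 107 mm above the desk, 7 mm below the knob's top. The black knob's grip is an upright bar, 48 mm long, 14 mm wide, with flat sides. The bar lies along this point's x axis; z is up. A white line marks the pointer end, at the point's -x. At zero the pointer points along the stand's -x, to the red mark on the housing; white marks show the clicks.
- knob: The knob (bar and skirt). Origin: on its axis at the skirt's underside, 76 mm above the desk; axes as knob_grip. The round skirt is 50 mm in diameter, its top 84 mm above the desk; the bar stands on it, up to 114 mm. Below is a dark round housing, 76 mm diameter, top 74 mm above the desk.
- turntable: Round specimen turntable, 80 mm diameter, on the stage, with a white foam block and a green pinned beetle on it (top of the pin 106 mm above the desk). Origin: on its axis, 50 mm above the desk. Delicate: not to be touched.
- card_box: Loose white card specimen box, 92 x 62 x 38 mm high. Origin: centre of its underside. A bystander.
- vial: Loose glass vial with a white cap, 26 mm diameter, 55 mm tall, standing. Origin: centre of its underside. A bystander.
- petri_dish: Loose closed petri dish, 62 mm diameter, 17 mm high. Origin: centre of its underside. A bystander.
- stage_plate (a point): Point on the stage's plate, on the turntable's axis at the plate's top, 50 mm above the desk; moves with the stage, axes as stand. The plate spans x = -42 to 42 and y = -55 to 225 mm from here. The knob's axis is at y = 180 mm.

How it is judged (in metres and radians):
On the way, in this order (a step that is already met when the one before it is completed fails the run):
1. the specimen stage is slid fully home under the lens (value of joint slide below 0.004 m), for 0.2 s.
2. with the stage home, the knob is turned back to its zero stop (value of joint index below 0.08 rad and value of joint slide below 0.006 m), for 0.2 s.
At the end, for the whole second after the job is handed in: The stage is home (within 6 mm of its inner stop), the knob rests at the third click (1.178 rad, within 0.12 rad), not turning, and the gripper's fingers still hold the knob (more than 2 N) (value of joint slide below 0.006 m and value of joint index between 1.058 and 1.298 rad and velocity of joint index between -0.1 and 0.1 rad/s and contact force between the fingers and knob above 2 N); the arm keeps its last pose, push and grip.
It fails at once if the beetle or its turntable is touched (contact force between any of the fingers, the arm and turntable above 0.5 N).
It fails at once if the microscope is bumped (contact force between any of the fingers, the arm and microscope above 2 N).
It fails at once if the card box, the vial or the petri dish is shifted by more than 12 mm (distance of any of card_box, vial, petri_dish from where it was at the start of the episode above 0.012 m).
It also fails if it takes over 69 s, if anything falls off the work surface, if the arm or the gripper's body presses on something with over 40 N, if the wrist force passes 120 N, or if a joint passes its speed limit or range.

### The arm

A 6-joint arm with a two-finger parallel gripper is mounted at the origin on the work surface. World frame = base frame: x ahead of the robot, y to its left, z up, the work surface at z = 0. Lengths are in m, angles in degrees, forces in N, time in s.
With the tool pointing down it reaches from about 0.375 to 0.9 m from the base axis. Payload 3.1 kg.
Tool frame: the origin (TCP) lies on the centre line of the jaws, within the pads' length; the fingertips stand 25 mm ahead of it and the grasp point (between the pads) lies 6 mm ahead of it; z points along the fingers, y is the line along which they close (so a half turn about z gives the same grasp; the last joint's range is limited). The gripper opens to 87 mm and grips with 3 to 60 N. Pads are 19 mm wide; open, the fingers measure 117 mm over their backs; the gripper's body (75 mm by 190 mm) begins 51 mm behind the grasp point.
Start: joints at [-81.159, 30.224, 82.088, -0, 67.689, -10.227], TCP at [0.204, -0.591, 0.248] pointing down, gripper open.
Joint ranges: [-176.69, 176.69], [-43.24, 126.21], [12.49, 139.97], [-82, 262], [0, 151.66], [-163.58, 163.58]. Speed limits (degrees/s): [159.86, 159.86, 180, 180, 180, 180].

### API

Orientations are given as a 3x3 rotation matrix whose columns are the frame's x, y, z axes.
In Python, from rig import * gives the robot as it stands.
- The arm moves only by the tool step_arm, never from a script. Its argument "steps" is a list of rows, each a list of 7 numbers: the shift along the tool's x, y, z normalised to -1 to 1, where 1 is 0.3 m, then the turn, a rotation vector about the tool's x, y, z normalised to -1 to 1, where 1 is 45 degrees, then the gripper's target within -1 to 1 (shut at 1, half-way at 0, fully open at -1). A call has 1 to 8 rows; each row is the pose to reach, as a shift and turn from the pose commanded when the call began, along the tool's axes at that moment; what a row does not reach only later rows make up. A row lasts 1/12 s, in which the tool goes at most 41.7 mm and 7.16 degrees, less where a joint would pass 70% of its speed; a pose out of reach is approached as far as the arm can. A call with a number of a shift or a turn outside -1 to 1 is refused whole. A call with a gripper value outside its range is refused whole. The fingers move at their own pace and stop on an object; the grip force is fixed at half the most. Time passes only in rows, so rows that repeat a pose let the fingers close. It gives the time, the measured TCP pose, the force, the opening and the grip force at its end, in the units of the state.
- read_state(): the state, without advancing time (a new reading comes with each control period).
- capture(name): name is "scene" or "top"; returns a dict with "image" (420x560x3 uint8, red, green, blue), "vertical_fov" (degrees; the focal length in pixels is half the picture's height over the tangent of half this angle, whatever the lens; pixels are square), "cx", "cy" (the principal point, pixels), "k1" (the pictures are not rectified: a ray, as slopes to the right and down, at radius r is drawn at 1 + k1 r^2 times it, then the intrinsics apply), "world_from_camera" (4x4, takes a point from camera to world coordinates). Camera axes: x right, y down, z forward; pixel columns grow to the right and rows downward; lengths in m; the calibration is good to about 2 mm. A picture is of the moment at which its call begins. There is no depth.
- hand_in(): hands the job in; it is judged then, once.
The state is a dict: "time_s": time; "joint_positions": joint angles; "qvel": joint speeds; "tau": joint torques, N m; "position": TCP position; "tcp_rot": TCP orientation; "force": force on the tool from outside, world axes, zero at the start; "moment": the same for the moment, N m; "opening": opening from 0.0 (shut) to 1.0 (fully open); "grasp_force": force on a finger pad.
Only numpy, scipy, OpenCV 4.12 (cv2) and the standard library are available. Lean on these libraries where they do the work, as an engineer would, in place of code of your own. Each camera call takes 0.05 s, during which the arm holds its last target. There are 200 camera calls.

## Working session

There is one attempt and no reset: what is moved stays moved. The work goes in short steps, Python scripts to look and compute and a tool call to move; the robot and the scene stay as the last step left them, time stands still between calls to the robot, and variables do not carry over. Pictures are saved under pics/ and viewed, at most 10 in all, crops included, and the job is handed in when it is done.

Besides the shell and the picture viewer there is one more tool, called after "Emit:" as a command line: name --pt "numbers of a row" for each row, then --argument value for the rest. step_arm: Moves the arm, as the interface text tells. Scaled input: -1 to 1 covers 0.3 m each way for a shift and 45 degrees each way for a turn. Its arguments: {"type":"object","properties":{"steps":{"type":"array"}},"required":["steps"]}

```bash
mkdir -p pics; cat > h.py <<'E'
from rig import *
import numpy as np, cv2
def snap(cam,fn):
    c=capture(cam); cv2.imwrite('pics/'+fn,c['image'][:,:,::-1]); np.save('pics/'+cam+'.npy',c,allow_pickle=True); return c
def load(cam): return np.load('pics/'+cam+'.npy',allow_pickle=True).item()
def K(c):
    f=c['image'].shape[0]/2/np.tan(np.radians(c['vertical_fov']/2)); return np.array([[f,0,c['cx']],[0,f,c['cy']],[0,0,1.]])
def cast(c,px,z):
    # distortion model: xd = x(1+k1 r^2)
    p=cv2.undistortPoints(np.array(px,float).reshape(-1,1,2),K(c),np.array([c['k1'],0,0,0.])).reshape(-1,2)
    T=np.array(c['world_from_camera']); d=np.c_[p,np.ones(len(p))]@T[:3,:3].T; o=T[:3,3]
    return o+d*((z-o[2])/d[:,2])[:,None]
def proj(c,P):
    T=np.linalg.inv(np.array(c['world_from_camera']))
    return cv2.projectPoints(np.array(P,float).reshape(-1,1,3),cv2.Rodrigues(T[:3,:3])[0],T[:3,3],K(c),np.array([c['k1'],0,0,0.]))[0].reshape(-1,2)
E
python3 - <<'E'
from h import *
a=snap('scene','s0.png');b=snap('top','t0.png')
for c in(a,b):print(np.round(c['world_from_camera'],3),c['vertical_fov'],c['k1'])
s=read_state();print(s['position'],s['tcp_rot'],s['opening'])
E
```

```text
[[ 0.031  0.699 -0.714  1.272]
 [ 0.999 -0.031  0.012 -0.073]
 [-0.014 -0.714 -0.7    0.737]
 [ 0.     0.     0.     1.   ]] 42.2570150600316 -0.13552263135885848
[[ 0.028 -0.991  0.129  0.523]
 [-1.    -0.026  0.012 -0.065]
 [-0.008 -0.129 -0.992  0.834]
 [ 0.     0.     0.     1.   ]] 45.56306778504908 -0.018908668398567287
[ 0.20410423 -0.59007761  0.24667558] [[ 9.45140122e-01  3.26665060e-01 -2.96140559e-04]
 [ 3.26665005e-01 -9.45138206e-01  1.93542461e-03]
 [ 3.52341840e-04 -1.92598621e-03 -9.99998083e-01]] 1.001875643712418
```

View pics/s0.png

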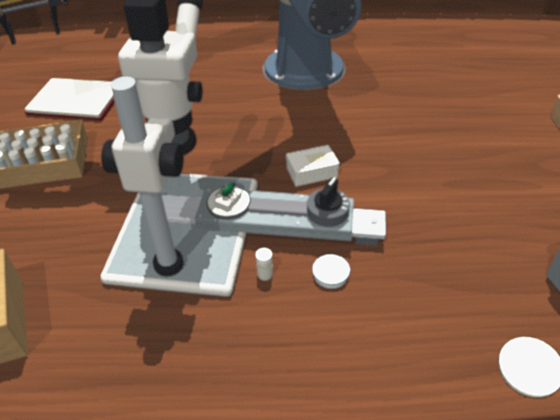

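View pics/t0.png

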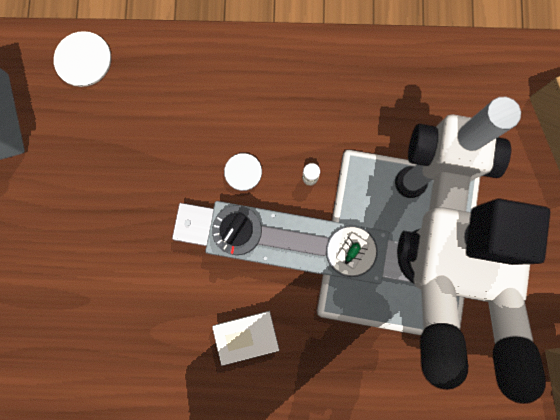

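The scene view shows the stage with its knob at (328,205) and the beetle at (228,200). The top view shows the knob at (236,230), red mark at (233,250), turntable at (352,251), and bystanders: petri dish (243,171), vial (311,174), box (246,339).

```bash
python3 - <<'E'
from h import *
c=load('top');im=c['image']
cr=im[195:270,195:390];cv2.imwrite('pics/tc.png',cv2.resize(cr[:,:,::-1],None,fx=4,fy=4,interpolation=cv2.INTER_CUBIC))
g=im.max(2).astype(int)
# dark housing
m=np.zeros(g.shape,np.uint8);m[200:262,205:268]=(g[200:262,205:268]<100)
m=cv2.morphologyEx(m,cv2.MORPH_CLOSE,np.ones((5,5)))
k=max(cv2.findContours(m,0,1)[0],key=cv2.contourArea);hc,r=cv2.minEnclosingCircle(k);print('housing',hc,r,cast(c,[hc],.074),'r_m',r/K(c)[0,0]*(c['world_from_camera'][2][3]-.074))
hs=cv2.cvtColor(im,cv2.COLOR_RGB2HSV);R=(im[:,:,0]>150)&(im[:,:,1]<80)
y,x=np.nonzero(R[235:262,215:255]);print('red',x.mean()+215,y.mean()+235,cast(c,[[x.mean()+215,y.mean()+235]],.074))
print('tt',cast(c,[[352,251]],.056))
E
```

```text
housing (243.0031280517578, 223.85269165039062) 33.13762283325195 [[0.59972894 0.00165442 0.074     ]] r_m 0.05037062810122969
red 232.2 249.26666666666668 [[0.56050348 0.0166252  0.074     ]]
tt [[ 0.56376785 -0.16753442  0.056     ]]
```

View pics/tc.png

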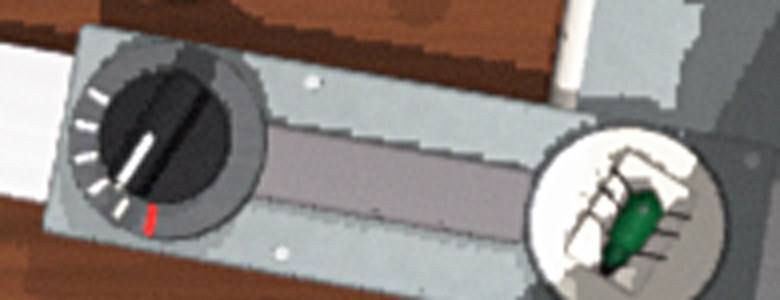

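The crop shows the housing centred at pixel (236.6,229.2), the turntable at (351.4,251.2), and the pointer line running from (232.4,228.6) to (224.9,240.6), near the second click.

```bash
python3 - <<'E'
from h import *
c=load('top');f=lambda x,y:[195+x/4-.375,195+y/4-.375]
h=cast(c,[f(167,137)],.074)[0];s=cast(c,[f(165,136)],.084)[0]
t=cast(c,[f(626,225)],.056)[0]
l=cast(c,[f(151,134),f(119,183)],.114)
e=cast(c,[f(80,28),f(45,230)],.05) # plate outer corners
r=cast(c,[f(151,220)],.074)[0]
ang=lambda v:np.degrees(np.arctan2(v[1],v[0]))
print(h,s,t,np.linalg.norm((h-t)[:2]));print('stand y dir',ang(h-t),'from plate end +90',ang(e[0]-e[1])+90,np.linalg.norm(e[0]-e[1]))
print('pointer',ang(l[1]-l[0]),l,'red',ang(r-h))
for n,z,hh in(('petri',(243,171),.017),('vial',(311,172),.055),('box',(246,339),.038)):print(n,cast(c,[z],hh))
fp=cast(c,[(345,150),(318,317)],.022);print('foot outer edge',fp,ang(fp[0]-fp[1])+90,np.linalg.norm(fp[0]-fp[1]))
# second view
d=load('scene');print(proj(d,[h,s,t,[*h[:2],.114]]))
E
```

```text
[0.59175312 0.01149299 0.074     ] [0.59120204 0.01125087 0.084     ] [ 0.56392511 -0.16617552  0.056     ] 0.17983463613823095
stand y dir 81.09815339100082 from plate end +90 82.79328680717003 0.08093855573806678
pointer 149.00420259986288 [[0.58905068 0.01328436 0.114     ]
 [0.57100534 0.0241253  0.114     ]] red 171.33441169904296
petri [[0.69397214 0.01001722 0.017     ]]
vial [[ 0.68718599 -0.10149013  0.055     ]]
box [[ 0.42346544 -0.00653321  0.038     ]]
foot outer edge [[ 0.73292041 -0.15880481  0.022     ]
 [ 0.45904121 -0.11891671  0.022     ]] 81.71363366712364 0.27676863668376506
[[328.80034457 202.41746253]
 [328.86164307 198.07547069]
 [228.95472853 201.9245916 ]
 [329.72568746 185.53529151]]
```

Emit:
step_arm --pt "0 -0.1 0 0 0 -0.15 -1" --pt "0 -0.2 0 0 0 -0.3 -1" --pt "0 -0.3 0 0 0 -0.45 -1" --pt "0 -0.4 0 0 0 -0.6 -1" --pt "0 -0.5 0 0 0 -0.75 -1" --pt "0 -0.6 0 0 0 -0.9 -1" --pt "0 -0.7 0 0 0 -1 -1" --pt "0 -0.75 0 0 0 -1 -1"

```text
time_s: 0.77
position: [0.1301, -0.3732, 0.2468]
tcp_rot: [[0.435, 0.901, -0.001], [0.901, -0.435, 0.005], [0.005, -0.003, -1.0]]
force: [0.6, 0.4, 0.1]
opening: 1.005
grasp_force: 0.0
```

Emit:
step_arm --pt "0 0 0 0 0 -0.15 -1" --pt "0 0 0 0 0 -0.3 -1" --pt "0 0 0 0 0 -0.45 -1" --pt "0 0 0 0 0 -0.6 -1" --pt "0 0 0 0 0 -0.75 -1" --pt "0 0 0 0 0 -0.9 -1" --pt "0 0 0 0 0 -1 -1" --pt "0 0 0 0 0 -1 -1"

```text
time_s: 1.43
position: [0.1307, -0.3777, 0.2474]
tcp_rot: [[-0.328, 0.945, -0.0], [0.945, 0.328, 0.001], [0.001, 0.0, -1.0]]
force: [0.5, -0.0, -0.1]
opening: 1.0
grasp_force: 0.0
```

Emit:
step_arm --pt "0 0 0 0 0 -0.15 -1" --pt "0 0 0 0 0 -0.3 -1" --pt "0 0 0 0 0 -0.45 -1" --pt "0 0 0 0 0 -0.6 -1" --pt "0 0 0 0 0 -0.75 -1" --pt "0 0 0 0 0 -0.89 -1" --pt "0 0 0 0 0 -0.89 -1" --pt "0 0 0 0 0 -0.89 -1"

```text
time_s: 2.1
position: [0.1307, -0.3779, 0.2475]
tcp_rot: [[-0.856, 0.517, -0.0], [0.517, 0.856, 0.0], [0.0, 0.0, -1.0]]
force: [-0.6, -0.8, 1.2]
opening: 1.004
grasp_force: 0.0
```

```bash
cat >> h.py <<'E'
def st():
    s=read_state();R=np.array(s['tcp_rot']);print('t',round(s['time_s'],2),'pos',np.round(s['position'],4),'yaw',np.round(np.degrees(np.arctan2(R[1,0],R[0,0])),2),'zax',np.round(R[:,2],3),'q',np.round(s['joint_positions'],1),'F',np.round(s['force'],1),'M',np.round(s['moment'],2),'op',round(s['opening'],3),'gf',round(s['grasp_force'],1));return s
def rel(target,yaw):
    s=st();R=np.array(s['tcp_rot']);d=R.T@(np.array(target)-s['position'])
    y0=np.degrees(np.arctan2(R[1,0],R[0,0]));print('units shift',np.round(d/.3,3),'rz',round(-((yaw-y0+180)%360-180)/45,3))
E
python3 -c "
from h import *
rel([.38,-.12,.25],149)"
```

```text
t 2.1 pos [ 0.1307 -0.3779  0.2475] yaw 148.88 zax [-0.  0. -1.] q [ -87.    12.8  112.5    0.    54.7 -145.9] F [-0.6 -0.8  1.2] M [ 0.07 -0.16  0.04] op 1.004 gf 0.0
units shift [-0.267  1.165 -0.008] rz -0.003
```

Emit:
step_arm --pt "-0.05 0.13 0 0 0 0 -1" --pt "-0.1 0.26 0 0 0 0 -1" --pt "-0.15 0.39 0 0 0 0 -1" --pt "-0.2 0.52 0 0 0 0 -1" --pt "-0.25 0.65 0 0 0 0 -1" --pt "-0.31 0.776 0 0 0 0 -1" --pt "-0.31 0.776 0 0 0 0 -1"

```text
time_s: 2.68
position: [0.3345, -0.2213, 0.2478]
tcp_rot: [[-0.861, 0.509, 0.003], [0.509, 0.861, 0.001], [-0.002, 0.002, -1.0]]
force: [-0.2, -1.2, -0.9]
opening: 0.998
grasp_force: 0.0
```

Emit:
step_arm --pt "0.03 0.13 0 0 0 0 -1" --pt "0.06 0.26 0 0 0 0 -1" --pt "0.08 0.39 0 0 0 0 -1" --pt "0.11 0.52 0 0 0 0 -1" --pt "0.14 0.65 0 0 0 0 -1" --pt "0.16 0.78 0 0 0 0 -1" --pt "0.16 0.78 0 0 0 0 -1"

```text
time_s: 3.27
position: [0.4101, 0.005, 0.2477]
tcp_rot: [[-0.861, 0.509, 0.002], [0.509, 0.861, 0.002], [-0.0, 0.003, -1.0]]
force: [-0.8, -1.2, 0.7]
opening: 1.001
grasp_force: 0.0
```

```bash
python3 -c "
from h import *
rel([.55,.03,.25],149)
a=snap('scene','s1.png');snap('top','t1.png')"
```

```text
t 3.27 pos [0.4101 0.005  0.2477] yaw 149.38 zax [ 0.002  0.002 -1.   ] q [-15.1  13.6 111.3   0.2  55.1 -74.6] F [-0.8 -1.2  0.7] M [ 0.04 -0.19  0.03] op 1.001 gf 0.0
units shift [-0.359  0.309 -0.007] rz 0.008
```

View pics/s1.png

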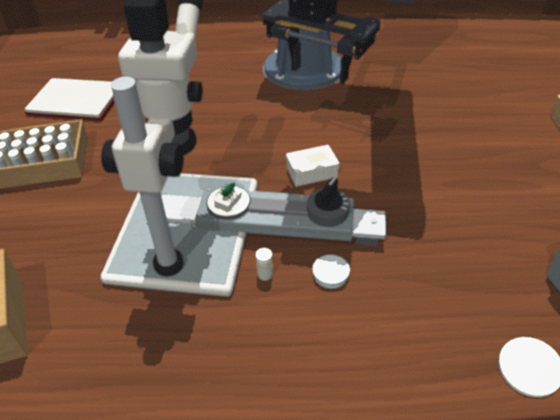

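View pics/t1.png

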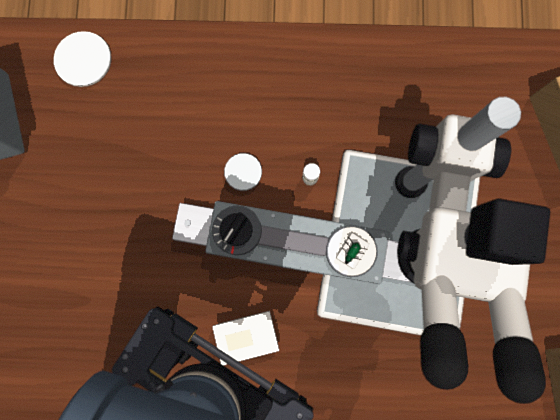

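The arm reaches in from image left, well clear of the microscope. The knob is unchanged, with the pointer near (228,240). Next I move above it.

Emit:
step_arm --pt "-0.1 0.065 0 0 0 0.01 -1" --pt "-0.2 0.13 0 0 0 0.01 -1" --pt "-0.3 0.195 0.05 0 0 0.01 -1" --pt "-0.4 0.26 0.1 0 0 0.01 -1" --pt "-0.51 0.326 0.2 0 0 0.01 -1" --pt "-0.51 0.326 0.3 0 0 0.01 -1" --pt "-0.51 0.326 0.3 0 0 0.01 -1" --pt "-0.51 0.326 0.3 0 0 0.01 -1"

```text
time_s: 4.03
position: [0.5885, 0.0028, 0.155]
tcp_rot: [[-0.852, 0.524, -0.007], [0.524, 0.852, 0.001], [0.006, -0.003, -1.0]]
force: [-0.4, 0.2, 0.5]
opening: 1.0
grasp_force: 0.0
```

```bash
python3 -c "
from h import *
rel([.5915,.0115,.115],149)
a=snap('scene','s2.png');cv2.imwrite('pics/s2c.png',cv2.resize(a['image'][40:290,180:460,::-1],None,fx=2,fy=2))"
```

```text
t 4.03 pos [0.5885 0.0028 0.155 ] yaw 148.43 zax [-0.007  0.001 -1.   ] q [-10.6  34.4  92.   -0.   54.1 -69. ] F [-0.4  0.2  0.5] M [ 0.05 -0.08 -0.01] op 1.0 gf 0.0
units shift [0.006 0.03  0.133] rz -0.013
```

View pics/s2c.png

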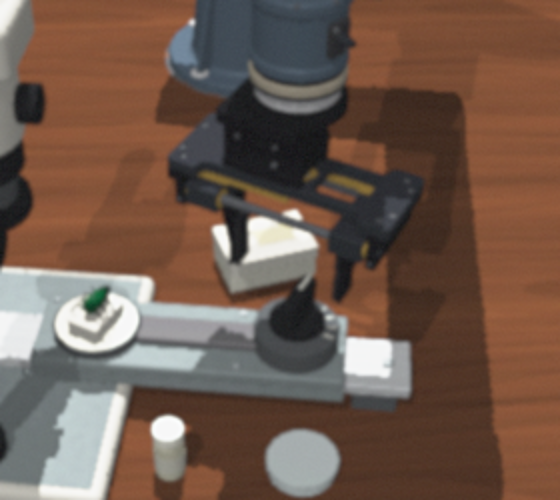

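The fingers straddle the knob (crop: fingertips at (238,255) and (343,295), bar at (300,300)). I descend and close.

Emit:
step_arm --pt "0.006 0.03 0 0 0 -0.013 -1" --pt "0.006 0.03 0.06 0 0 -0.013 -1" --pt "0.006 0.03 0.13 0 0 -0.013 -1" --pt "0.006 0.03 0.133 0 0 -0.013 -1" --pt "0.006 0.03 0.133 0 0 -0.013 -1" --pt "0.006 0.03 0.133 0 0 -0.013 -1"

```text
time_s: 4.58
position: [0.5944, 0.0135, 0.1197]
tcp_rot: [[-0.859, 0.511, 0.003], [0.511, 0.859, -0.0], [-0.003, 0.001, -1.0]]
force: [0.0, -0.2, 0.4]
opening: 0.998
grasp_force: 0.0
```

```bash
python3 -c "
from h import *
rel([.5915,.0115,.115],149)"
```

```text
t 4.58 pos [0.5944 0.0135 0.1197] yaw 149.25 zax [ 0.003 -0.    -1.   ] q [ -9.5  37.5  92.8   0.   49.5 -68.7] F [ 0.  -0.2  0.4] M [ 0.13 -0.1  -0.02] op 0.998 gf 0.0
units shift [ 0.005 -0.011  0.016] rz 0.006
```

Emit:
step_arm --pt "0.004 -0.008 0.012 0 0 0 -1" --pt "0.004 -0.008 0.012 0 0 0 -1" --pt "0.004 -0.008 0.012 0 0 0 1" --pt "0.004 -0.008 0.012 0 0 0 1" --pt "0.004 -0.008 0.012 0 0 0 1" --pt "0.004 -0.008 0.012 0 0 0 1" --pt "0.004 -0.008 0.012 0 0 0 1" --pt "0.004 -0.008 0.012 0 0 0 1"

```text
time_s: 5.25
position: [0.5913, 0.0121, 0.114]
tcp_rot: [[-0.859, 0.511, -0.0], [0.511, 0.859, 0.0], [0.0, 0.0, -1.0]]
force: [0.1, -0.2, -0.1]
opening: 0.631
grasp_force: 0.0
```

Emit:
step_arm --pt "0 0 0 0 0 0 1" --pt "0 0 0 0 0 0 1" --pt "0 0 0 0 0 0 1" --pt "0 0 0 0 0 0 1"

```text
time_s: 5.58
position: [0.5913, 0.0121, 0.114]
tcp_rot: [[-0.859, 0.511, -0.0], [0.511, 0.859, 0.0], [0.0, -0.0, -1.0]]
force: [-0.1, 0.4, 0.2]
opening: 0.326
grasp_force: 0.0
```

```bash
python3 -c "
from h import *
rel([.5915-.083*.146,.0115-.083*.989,.115],149)"
```

```text
t 5.58 pos [0.5913 0.0121 0.114 ] yaw 149.25 zax [-0.  0. -1.] q [ -9.6  37.9  93.3  -0.   48.8 -68.9] F [-0.1  0.4  0.2] M [ 0.09 -0.08 -0.04] op 0.326 gf 0.0
units shift [-0.107 -0.257 -0.003] rz 0.006
```

Emit:
step_arm --pt "0 0 0 0 0 0 1" --pt "0 0 0 0 0 0 1" --pt "0 0 0 0 0 0 1" --pt "0 0 0 0 0 0 1"

```text
time_s: 5.92
position: [0.5908, 0.0119, 0.114]
tcp_rot: [[-0.859, 0.511, -0.001], [0.511, 0.859, -0.0], [0.001, -0.001, -1.0]]
force: [-1.2, -1.0, 1.3]
opening: 0.158
grasp_force: 30.0
```

```bash
python3 -c "
from h import *
rel([.5913-.083*.146,.0121-.083*.989,.114],149.25)"
```

```text
t 5.92 pos [0.5908 0.0119 0.114 ] yaw 149.25 zax [-0.001 -0.    -1.   ] q [ -9.7  37.9  93.3  -0.   48.9 -68.9] F [-1.2 -1.   1.3] M [-0.2   0.09 -0.  ] op 0.158 gf 30.0
units shift [-0.106 -0.254  0.   ] rz 0.0
```

Gripped (13.7 mm opening, 30 N). I slide most of the way.

Emit:
step_arm --pt "-0.012 -0.029 0 0 0 0 1" --pt "-0.024 -0.058 0 0 0 0 1" --pt "-0.036 -0.087 0 0 0 0 1" --pt "-0.048 -0.115 0 0 0 0 1" --pt "-0.06 -0.144 0 0 0 0 1" --pt "-0.072 -0.172 0 0 0 0 1" --pt "-0.084 -0.201 0 0 0 0 1" --pt "-0.092 -0.22 0 0 0 0 1"

```text
time_s: 6.58
position: [0.58, -0.0601, 0.114]
tcp_rot: [[-0.859, 0.512, -0.002], [0.512, 0.859, 0.0], [0.002, -0.001, -1.0]]
force: [-3.4, 3.3, 4.5]
opening: 0.153
grasp_force: 30.0
```

Emit:
step_arm --pt "0 0 0 0 0 0 1" --pt "0 0 0 0 0 0 1" --pt "0 0 0 0 0 0 1"

```text
time_s: 6.83
position: [0.5799, -0.0606, 0.114]
tcp_rot: [[-0.86, 0.511, -0.003], [0.511, 0.86, -0.002], [0.002, -0.003, -1.0]]
force: [-5.2, -1.6, 3.3]
opening: 0.157
grasp_force: 30.0
```

```bash
python3 -c "
from h import *
st()
c=snap('top','t3.png');cv2.imwrite('pics/t3c.png',cv2.resize(c['image'][130:360,190:470,::-1],None,fx=2.6,fy=2.6))"
```

```text
t 6.83 pos [ 0.5799 -0.0606  0.114 ] yaw 149.28 zax [-0.003 -0.002 -1.   ] q [-16.9  37.5  94.4  -0.2  48.3 -76. ] F [-5.2 -1.6  3.3] M [-0.2   0.78  0.02] op 0.157 gf 30.0
```

View pics/t3c.png

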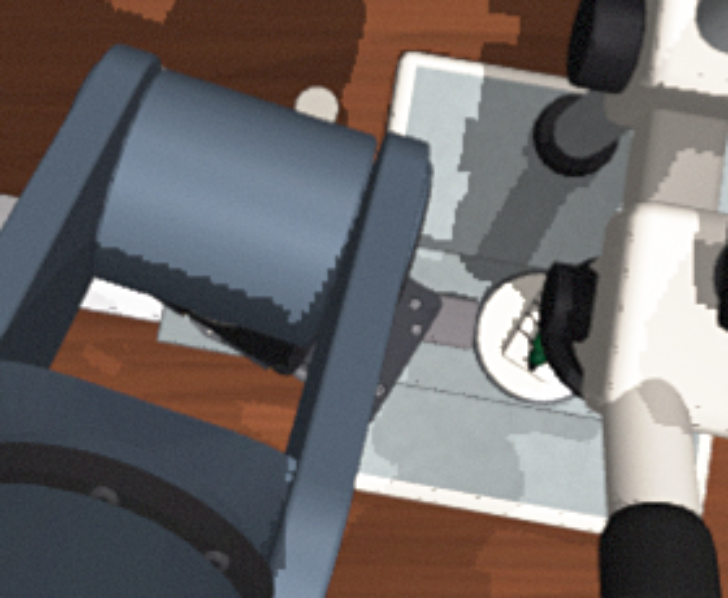

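The arm (blue) is clear of the microscope; the turntable at crop (540,335) is not yet under the lens. I continue in small steps until contact with the stop.

Emit:
step_arm --pt "-0.003 -0.008 0 0 0 0 1" --pt "-0.006 -0.016 0 0 0 0 1" --pt "-0.01 -0.024 0 0 0 0 1" --pt "-0.01 -0.024 0 0 0 0 1"

```text
time_s: 7.22
position: [0.579, -0.0674, 0.114]
tcp_rot: [[-0.859, 0.511, -0.003], [0.511, 0.859, -0.0], [0.002, -0.001, -1.0]]
force: [-5.2, 0.6, 4.7]
opening: 0.161
grasp_force: 30.0
```

Emit:
step_arm --pt "-0.002 -0.006 0 0 0 0 1" --pt "-0.002 -0.006 0 0 0 0 1" --pt "-0.002 -0.006 0 0 0 0 1"

```text
time_s: 7.47
position: [0.5787, -0.069, 0.114]
tcp_rot: [[-0.859, 0.511, -0.002], [0.511, 0.859, -0.0], [0.002, -0.001, -1.0]]
force: [-5.3, 1.8, 3.5]
opening: 0.156
grasp_force: 30.0
```

Emit:
step_arm --pt "-0.002 -0.006 0 0 0 0 1" --pt "-0.002 -0.006 0 0 0 0 1" --pt "-0.002 -0.006 0 0 0 0 1"

```text
time_s: 7.72
position: [0.5786, -0.0696, 0.114]
tcp_rot: [[-0.859, 0.512, -0.002], [0.512, 0.859, 0.002], [0.002, 0.001, -1.0]]
force: [-3.6, 5.8, 3.5]
opening: 0.158
grasp_force: 30.0
```

Emit:
step_arm --pt "-0.002 -0.006 0 0 0 0 1" --pt "-0.002 -0.006 0 0 0 0 1" --pt "-0.002 -0.006 0 0 0 0 1"

```text
time_s: 7.97
position: [0.5785, -0.0698, 0.114]
tcp_rot: [[-0.859, 0.513, -0.001], [0.513, 0.859, 0.005], [0.003, 0.004, -1.0]]
force: [-1.0, 11.0, 3.5]
opening: 0.158
grasp_force: 30.0
```

Emit:
step_arm --pt "-0.002 -0.006 0 0 0 0 1" --pt "-0.002 -0.006 0 0 0 0 1" --pt "-0.002 -0.006 0 0 0 0 1"

```text
time_s: 8.22
position: [0.5785, -0.07, 0.114]
tcp_rot: [[-0.858, 0.513, 0.0], [0.513, 0.858, 0.007], [0.004, 0.006, -1.0]]
force: [-0.4, 16.2, 4.0]
opening: 0.157
grasp_force: 30.0
```

```bash
python3 -c "
from h import *
st()"
```

```text
t 8.22 pos [ 0.5785 -0.07    0.114 ] yaw 149.1 zax [ 0.     0.007 -1.   ] q [-18.1  37.4  94.5   0.5  48.2 -77.5] F [-0.4 16.2  4. ] M [ 2.68 -0.09 -0.03] op 0.157 gf 30.0
```

The stop is confirmed: 16 N pushback after 82.7 mm of travel, against about 83 mm expected. Now I turn anticlockwise to zero.

Emit:
step_arm --pt "0 0 0 0 0 -0.08 1" --pt "0 0 0 0 0 -0.16 1" --pt "0 0 0 0 0 -0.24 1" --pt "0 0 0 0 0 -0.32 1" --pt "0 0 0 0 0 -0.4 1" --pt "0 0 0 0 0 -0.48 1" --pt "0 0 0 0 0 -0.52 1" --pt "0 0 0 0 0 -0.52 1"

```text
time_s: 8.88
position: [0.5785, -0.0699, 0.114]
tcp_rot: [[-0.992, 0.13, 0.0], [0.13, 0.992, 0.007], [0.001, 0.007, -1.0]]
force: [0.2, 15.7, 4.3]
opening: 0.155
grasp_force: 30.0
```

Emit:
step_arm --pt "0 0 0 0 0 0 1" --pt "0 0 0 0 0 0 1" --pt "0 0 0 0 0 0 1" --pt "0 0 0 0 0 0 1"

```text
time_s: 9.22
position: [0.5784, -0.0699, 0.114]
tcp_rot: [[-0.991, 0.131, 0.0], [0.131, 0.991, 0.007], [0.001, 0.007, -1.0]]
force: [-1.2, 15.7, 4.1]
opening: 0.161
grasp_force: 30.0
```

```bash
python3 -c "
from h import *
st()"
```

```text
t 9.22 pos [ 0.5784 -0.0699  0.114 ] yaw 172.48 zax [ 0.     0.007 -1.   ] q [ -18.1   37.4   94.5    0.5   48.2 -100.9] F [-1.2 15.7  4.1] M [ 2.73 -0.07 -0.18] op 0.161 gf 30.0
```

Emit:
step_arm --pt "0 0 0 0 0 -0.05 1" --pt "0 0 0 0 0 -0.05 1" --pt "0 0 0 0 0 -0.05 1" --pt "0 0 0 0 0 -0.05 1"

```text
time_s: 9.55
position: [0.5784, -0.0699, 0.114]
tcp_rot: [[-0.996, 0.092, 0.0], [0.092, 0.996, 0.008], [0.001, 0.008, -1.0]]
force: [-0.3, 15.3, 4.0]
opening: 0.157
grasp_force: 30.0
```

```bash
python3 -c "
from h import *
st()"
```

```text
t 9.55 pos [ 0.5784 -0.0699  0.114 ] yaw 174.71 zax [ 0.     0.008 -1.   ] q [ -18.1   37.4   94.6    0.6   48.2 -103.2] F [-0.3 15.3  4. ] M [ 2.69 -0.12 -0.25] op 0.157 gf 30.0
```

Index is at zero: yaw 172.5–174.7°, with zero expected at 171.5° from the measured slide direction. The spring moment is acting back. Now clockwise 67.5° to yaw 104°.

Emit:
step_arm --pt "0 0 0 0 0 0.1 1" --pt "0 0 0 0 0 0.2 1" --pt "0 0 0 0 0 0.3 1" --pt "0 0 0 0 0 0.4 1" --pt "0 0 0 0 0 0.5 1" --pt "0 0 0 0 0 0.6 1" --pt "0 0 0 0 0 0.7 1" --pt "0 0 0 0 0 0.8 1"

```text
time_s: 10.22
position: [0.5784, -0.07, 0.114]
tcp_rot: [[-0.75, 0.662, -0.0], [0.662, 0.75, 0.007], [0.005, 0.005, -1.0]]
force: [-0.5, 15.7, 5.0]
opening: 0.16
grasp_force: 30.0
```

Emit:
step_arm --pt "0 0 0 0 0 0.1 1" --pt "0 0 0 0 0 0.2 1" --pt "0 0 0 0 0 0.3 1" --pt "0 0 0 0 0 0.4 1" --pt "0 0 0 0 0 0.5 1" --pt "0 0 0 0 0 0.6 1" --pt "0 0 0 0 0 0.7 1" --pt "0 0 0 0 0 0.77 1"

```text
time_s: 10.88
position: [0.5783, -0.0701, 0.114]
tcp_rot: [[-0.24, 0.971, -0.0], [0.971, 0.24, 0.007], [0.007, 0.001, -1.0]]
force: [-1.8, 15.6, 4.4]
opening: 0.155
grasp_force: 30.0
```

Emit:
step_arm --pt "0 0 0 0 0 0 1" --pt "0 0 0 0 0 0 1" --pt "0 0 0 0 0 0 1" --pt "0 0 0 0 0 0 1"

```text
time_s: 11.22
position: [0.5783, -0.0701, 0.114]
tcp_rot: [[-0.244, 0.97, -0.0], [0.97, 0.244, 0.007], [0.007, 0.001, -1.0]]
force: [-0.6, 15.4, 3.9]
opening: 0.155
grasp_force: 30.0
```

```bash
python3 -c "
from h import *
rel([.5784,-.0699,.114],103.96)
c=snap('scene','s4.png');cv2.imwrite('pics/s4c.png',cv2.resize(c['image'][100:300,150:420,::-1],None,fx=2.6,fy=2.6))"
```

```text
t 11.22 pos [ 0.5783 -0.0701  0.114 ] yaw 104.12 zax [-0.     0.007 -1.   ] q [-18.1  37.4  94.6   0.5  48.2 -32.5] F [-0.6 15.4  3.9] M [ 2.54 -0.01 -0.03] op 0.155 gf 30.0
units shift [ 0.  0. -0.] rz 0.004
```

View pics/s4c.png

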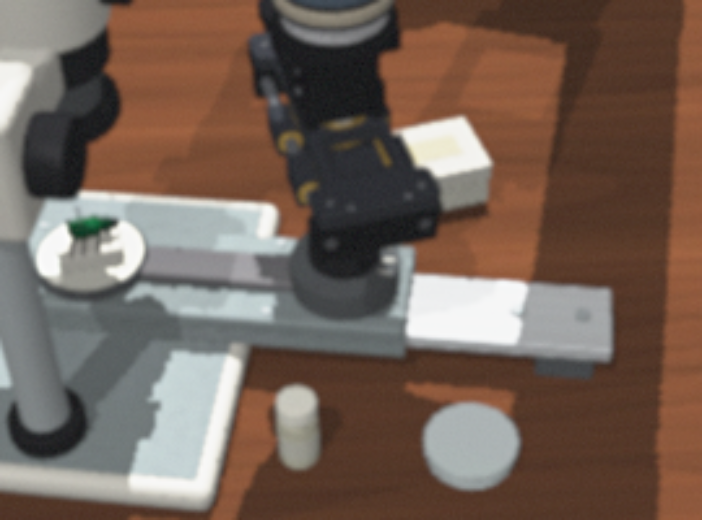

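The picture shows the knob gripped at crop (345,260), the stage home with the beetle turned at (90,250), and the bystanders in place. The knob moment is near 0 at yaw 104.1°, so it is in the third notch.

```bash
python3 -c "
from rig import *
print(hand_in())"
```

```text
the job is handed in; nothing more can be done
None
```

I handed in the job with the stage against its inner stop, the knob turned to its zero position and then to the third click (gripper within about 0.2° of it, almost no turning force), and the gripper holding at 30 N; `hand_in()` returned no verdict.

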